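# Jars onto the ledge, tins into the carton

### The job

Put the pantry stock away: take every glass jar out of the carton and set it down gently, upright and centred across the width of the narrow timber ledge, and lay every flat tin flat on the floor of the emptied carton's cells. When the tins are in, close the carton by folding its two short flaps in flat first and then the two long flaps flat over them. Leave everything else where it is.

Things in the scene. Friction and masses are not known exactly. Their poses are not given: they have to be found in the camera images.
- carton: open cardboard carton, fixed to the bench, 160 mm (its x) by 225 mm (its y) outside, walls, floor and dividers 4 mm, walls 80 mm high. Two full-height dividers part it into three cells in a row along y, each 152 x 69 mm, centred at y = -74, 0 and 74 mm. Origin: centre of its underside; z up. Four open flaps around the mouth, which do not block one another.
- short_left (a joint): cardboard flap 4 mm thick, 75 mm deep, 148 mm wide, on the short wall at carton +y; hinged along the top of that wall at carton y = +112 mm, z = 80 mm. Joint value in rad: 0 = folded in flat, 1.57 = straight up, more = leaning outwards (to 2.7); starts at 1.85 to 2.3. Stays where it is left (stiff crease, 0.04 N m).
- short_right (a joint): cardboard flap 4 mm thick, 75 mm deep, 148 mm wide, on the short wall at carton -y; hinged along the top of that wall at carton y = -112 mm, z = 80 mm. Joint value in rad: 0 = folded in flat, 1.57 = straight up, more = leaning outwards (to 2.7); starts at 1.85 to 2.3. Stays where it is left (stiff crease, 0.04 N m).
- long_far (a joint): cardboard flap 4 mm thick, 75 mm deep, 221 mm wide, on the long wall at carton +x (away from the robot); hinged along the top of that wall at carton x = +80 mm, z = 85 mm. Joint value in rad: 0 = folded in flat, 1.57 = straight up, more = leaning outwards (to 2.7); starts at 1.85 to 2.3. Stays where it is left (stiff crease, 0.04 N m).
- long_near (a joint): cardboard flap 4 mm thick, 75 mm deep, 221 mm wide, on the long wall at carton -x (towards the robot); hinged along the top of that wall at carton x = -80 mm, z = 85 mm. Joint value in rad: 0 = folded in flat, 1.57 = straight up, more = leaning outwards (to 2.7); starts at 1.85 to 2.3. Stays where it is left (stiff crease, 0.04 N m).
- ledge_top (a point): centre of the top face of the timber ledge: a fixed raw-wood rail, 40 mm wide (along its x) and 320 mm long (along its y), top face level, 120 mm above the bench, z up.
- jar0: tall amber glass jar with a white lid, cylinder 50 mm in diameter and 110 mm high (lid, the top 20 mm, 49 mm in diameter), about 0.22 kg; starts standing in the carton, one in each of its cells. Origin: centre of its underside; z up its axis. May be absent.
- jar1: tall amber glass jar with a white lid, cylinder 50 mm in diameter and 110 mm high (lid, the top 20 mm, 49 mm in diameter), about 0.22 kg; starts standing in the carton, one in each of its cells. Origin: centre of its underside; z up its axis. May be absent.
- jar2: tall amber glass jar with a white lid, cylinder 50 mm in diameter and 110 mm high (lid, the top 20 mm, 49 mm in diameter), about 0.22 kg; starts standing in the carton, one in each of its cells. Origin: centre of its underside; z up its axis. May be absent.
- tin0: flat steel tin with a paper band, cylinder 54 mm in diameter and 40 mm high, about 0.14 kg; starts lying flat on the bench. Origin: centre of its underside; z up its axis. May be absent.
- tin1: flat steel tin with a paper band, cylinder 54 mm in diameter and 40 mm high, about 0.14 kg; starts lying flat on the bench. Origin: centre of its underside; z up its axis. May be absent.
- tin2: flat steel tin with a paper band, cylinder 54 mm in diameter and 40 mm high, about 0.14 kg; starts lying flat on the bench. Origin: centre of its underside; z up its axis. May be absent.
- matchbox: small cardboard box 55 x 36 x 18 mm on the bench among the tins; bystander. Origin: centre of underside.
- elbow: white plastic pipe elbow 34 mm in diameter, about 47 mm high, on the bench among the tins; bystander. Origin: centre of underside.
- sauce: green glass sauce bottle, 60 mm in diameter, 190 mm high, beyond the ledge; bystander. Origin: centre of underside.
- mug: white mug, 80 mm in diameter, 90 mm high, beyond the ledge; bystander. Origin: centre of underside.
- can: large food can, 70 mm in diameter, 110 mm high, to the right; bystander. Origin: centre of underside.
- screwdriver: screwdriver lying on the bench to the right; bystander. Origin: about its middle, underside.
- tape: roll of grey tape, 90 mm in diameter, 48 mm high, beyond the carton; bystander. Origin: centre of underside.
There are look-alikes about, which are no part of the job. What is shaped like the tin1 but orange is not meant. What is shaped like the tin2 but pink is not meant.

How it is judged (in metres and radians):
On the way, in this order (a step that is already met when the one before it is completed fails the run):
1. every tin lies flat on the carton floor and the jars are out of the carton, all flaps still open (x of tin0 in the frame of carton between -0.055 and 0.055 m and y of tin0 in the frame of carton between -0.09 and 0.09 m and z of tin0 in the frame of carton between -0.005 and 0.015 m and x of tin1 in the frame of carton between -0.055 and 0.055 m and y of tin1 in the frame of carton between -0.09 and 0.09 m and z of tin1 in the frame of carton between -0.005 and 0.015 m and x of tin2 in the frame of carton between -0.055 and 0.055 m and y of tin2 in the frame of carton between -0.09 and 0.09 m and z of tin2 in the frame of carton between -0.005 and 0.015 m and value of joint each of short_left, short_right, long_far, long_near above 0.8 rad and (z of jar0 in the frame of carton above 0.06 m or horizontal distance between jar0 and carton above 0.14 m) and (z of jar1 in the frame of carton above 0.06 m or horizontal distance between jar1 and carton above 0.14 m) and (z of jar2 in the frame of carton above 0.06 m or horizontal distance between jar2 and carton above 0.14 m)), for 0.2 s.
2. both short flaps are folded in flat while the long flaps are still open (value of joint each of short_left, short_right below 0.15 rad and value of joint each of long_far, long_near above 0.8 rad), for 0.2 s.
3. both long flaps are folded flat over them (value of joint each of short_left, short_right, long_far, long_near below 0.15 rad), for 0.2 s.
At the end, for the whole second after the job is handed in: Every jar stands upright (within 0.1 rad) and still on the timber ledge, its axis within 13 mm of the ledge's centre line; every tin lies flat on the carton's floor; all four flaps are folded in flat (below 0.15 rad) (all of step 3 and x of tin0 in the frame of carton between -0.055 and 0.055 m and y of tin0 in the frame of carton between -0.09 and 0.09 m and z of tin0 in the frame of carton between -0.005 and 0.015 m and x of tin1 in the frame of carton between -0.055 and 0.055 m and y of tin1 in the frame of carton between -0.09 and 0.09 m and z of tin1 in the frame of carton between -0.005 and 0.015 m and x of tin2 in the frame of carton between -0.055 and 0.055 m and y of tin2 in the frame of carton between -0.09 and 0.09 m and z of tin2 in the frame of carton between -0.005 and 0.015 m and x of jar0 in the frame of ledge_top between -0.013 and 0.013 m and y of jar0 in the frame of ledge_top between -0.155 and 0.155 m and z of jar0 in the frame of ledge_top between -0.006 and 0.008 m and angle between each of jar0, jar1, jar2's own z axis and vertical below 0.1 rad and linear speed of each of jar0, jar1, jar2 below 0.02 m/s and x of jar1 in the frame of ledge_top between -0.013 and 0.013 m and y of jar1 in the frame of ledge_top between -0.155 and 0.155 m and z of jar1 in the frame of ledge_top between -0.006 and 0.008 m and x of jar2 in the frame of ledge_top between -0.013 and 0.013 m and y of jar2 in the frame of ledge_top between -0.155 and 0.155 m and z of jar2 in the frame of ledge_top between -0.006 and 0.008 m); the robot touches nothing.
It fails at once if a bystander is moved more than 40 mm (distance of any of matchbox, elbow, sauce, mug, can, screwdriver, tape from where it was at the start of the episode above 0.04 m).
It fails at once if a jar is dropped or banged onto the ledge (over 60 N) (contact force between any of jar0, jar1, jar2 and ledge above 60 N).
Of jar0, jar1, jar2 only 2 to 3 are there at a start; the rules pass over those that are not, and their reading is None.
Of tin0, tin1, tin2 only 2 to 3 are there at a start; the rules pass over those that are not, and their reading is None.
At some moment in a run one of tin0, tin1, tin2 may be knocked a few centimetres aside while the robot is not near it.
It also fails if it takes over 210 s, if anything falls off the work surface, if the arm or the gripper's body presses on something with over 40 N, if the wrist force passes 120 N, or if a joint passes its speed limit or range.

### The arm

A 7-joint arm with a two-finger parallel gripper is mounted at the origin on the work surface. World frame = base frame: x ahead of the robot, y to its left, z up, the work surface at z = 0. Lengths are in mm, angles in rad, forces in N, time in s.
With the tool pointing down it reaches from about 425 to 825 mm from the base axis. Payload 3.6 kg.
Tool frame: the origin (TCP) lies midway between the tips of the shut fingers; the grasp point (between the pads) lies 19 mm behind it; z points along the fingers, y is the line along which they close (so a half turn about z gives the same grasp; the last joint's range is limited). The gripper opens to 93 mm and grips with 3 to 60 N. Pads are 15 mm wide; open, the fingers measure 128 mm over their backs; the gripper's body (75 mm by 188 mm) begins 65 mm behind the grasp point.
Start: joints at [-1.159, 0.615, -0.013, 1.423, 0.008, 1.103, -0.04], TCP at [276.118, 588.405, 218.64] pointing down, gripper open.
Joint ranges: [-3.12, 3.12], [-0.3, 2.06], [-1.34, 1.32], [0.26, 2.42], [-1.36, 4.5], [0.01, 1.98], [-2.84, 2.84]. Speed limits (rad/s): [2.79, 2.79, 3.14, 3.14, 3.14, 3.14, 3.14].

### API

Orientations are given as a unit quaternion [w, x, y, z].
In Python, from rig import * gives the robot as it stands. The module is installed in compiled form; this text tells all that it offers.
- The arm moves only by the shell command python3 -m creep 'ROWS' [FORCE]. ROWS is JSON, a list of rows, each a list of 7 numbers: the turn, a rotation vector about the tool's x, y, z in degrees, then the shift along the tool's x, y, z in cm, then the finger opening in cm, from 0 to 9.3. In form: [[wx, wy, wz, x, y, z, claw], ...]. A call has 1 to 8 rows; each row shifts and turns the commanded pose from where the row before left it, along the tool's axes as they then stand; what a row does not reach is not made up. A row lasts 1/8 s, in which the tool goes at most 62.5 mm and 10.7 degrees, less where a joint would pass 70% of its speed; a pose out of reach is approached as far as the arm can. A call is refused whole if a number of a shift passes 6.25 or a number of a turn 10.7, either way. A call with a gripper value outside its range is refused whole. The fingers move at their own pace and stop on an object; FORCE is the grip in N (left out, the last holds). Time passes only in rows, so rows that do not move let the fingers close. It gives the time, the measured TCP pose, the force, the opening and the grip force at its end, in the units of the state.
- get_state(): the state, without advancing time (a new reading comes with each control period).
- read_camera(name): name is "scene" or "side" or "wrist"; returns a dict with "pixels" (400x640x3 uint8, red, green, blue), "mtx" (3x3 intrinsics, pixels), "xyz" and "attitude" of the camera in the world. Camera axes: x right, y up, looking along -z (the intrinsics and any distortion apply to the point x, -y, -z); pixel columns grow to the right and rows downward; lengths in mm; the calibration is good to about 2 mm. A picture is of the moment at which its call begins. There is no depth.
- finish_job(): hands the job in; it is judged then, once.
The state is a dict: "time": time; "q": joint angles; "qd": joint speeds; "effort": joint torques, N m; "tcp_pos": TCP position; "ee_rot": TCP orientation; "contact_force": force on the tool from outside, world axes, zero at the start; "moment": the same for the moment, N m; "grip_width": finger opening in mm; "gripper_force": force on a finger pad.
Only numpy, scipy, OpenCV 4.12 (cv2) and the standard library are available. Lean on these libraries where they do the work, as an engineer would, in place of code of your own. Each camera call takes 0.05 s, during which the arm holds its last target. There are 200 camera calls.

## Working session

There is one attempt and no reset: what is moved stays moved. The work goes in short steps, Python scripts to look and compute and a shell command to move; the robot and the scene stay as the last step left them, time stands still between calls to the robot, and variables do not carry over. Pictures are saved under pics/ and viewed, at most 14 in all, crops included, and the job is handed in when it is done.

```bash
mkdir -p pics; ls
cat > h.py <<'E'
from rig import *
import numpy as np, cv2
from scipy.spatial.transform import Rotation as R
def rot(q): return R.from_quat([q[1],q[2],q[3],q[0]])
def shot(n):
    c=read_camera(n); return c
def ray(c,u,v):
    d=np.linalg.inv(np.array(c["mtx"]))@np.array([u,v,1.]); d=np.array([d[0],-d[1],-d[2]])
    a=c["attitude"]; M=rot(a).as_matrix() if np.size(a)==4 else np.array(a)
    return np.array(c["xyz"]),M@d
def onz(c,u,v,z):
    o,d=ray(c,u,v); return o+d*(z-o[2])/d[2]
def proj(c,p):
    a=c["attitude"]; x=rot(a).as_matrix().T@(np.array(p)-np.array(c["xyz"])); x=np.array([x[0],-x[1],-x[2]])
    u=np.array(c["mtx"])@x; return u[:2]/u[2]
def save(c,n): cv2.imwrite(f"pics/{n}.png",c["pixels"][:,:,::-1])
E
python3 - <<'E'
from h import *
s=get_state();print(s)
for n in("scene","side"):
    c=shot(n);save(c,n+"0");print(n,{k:c[k] for k in c if k!="pixels"})
E
```

```text
pics
{'time': 0.0, 'q': array([-1.15849656,  0.61591273, -0.01260153,  1.42487755,  0.00812673,
        1.10340118, -0.0404101 ]), 'qd': array([ 0.00086463, -0.0005786 ,  0.00027047, -0.00060916,  0.00054998,
        0.00047717,  0.00047029]), 'effort': array([ 3.21562459e-05, -4.58939946e+01,  2.08993885e-01, -1.65743369e+01,
       -6.10725582e-02,  2.06531788e-02,  2.37582290e-04]), 'tcp_pos': array([275.82666364, 587.70584209, 217.4925187 ]), 'ee_rot': array([-2.43549898e-04,  2.17616318e-01,  9.76033562e-01, -1.25057281e-03]), 'contact_force': array([ 0.12565275, -0.06153605,  0.90043875]), 'moment': array([ 0.00932066,  0.0181302 , -0.01017734]), 'gripper_force': 0.0, 'grip_width': 92.95668177702336}
scene {'mtx': array([[401.43566399,   0.        , 315.79228314],
       [  0.        , 401.43566399, 197.22672877],
       [  0.        ,   0.        ,   1.        ]]), 'xyz': array([1269.74364216,  331.86800771,  691.49199119]), 'attitude': array([0.46940257, 0.23583129, 0.39448855, 0.75393873])}
side {'mtx': array([[483.61609827,   0.        , 319.70040311],
       [  0.        , 483.61609827, 201.62119416],
       [  0.        ,   0.        ,   1.        ]]), 'xyz': array([ 152.47352631, -863.61822527, 1081.12022166]), 'attitude': array([ 0.90991914,  0.34824047, -0.08097626, -0.21028213])}
```

View pics/scene0.png

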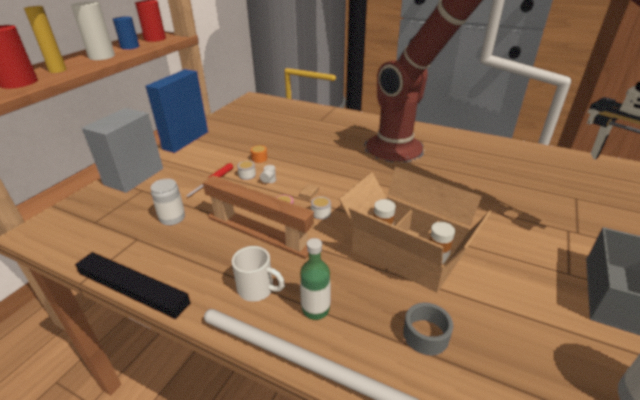

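View pics/side0.png

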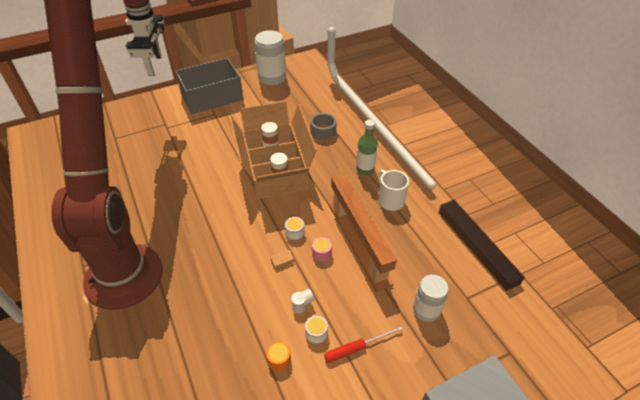

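The side view shows two jar lids in the carton at (269,129) and (278,160), and the ledge from about (340,185) to (385,280). Four things could be taken for tins: (294,228) and (316,328) with white band and yellow top, pink at (321,249) and orange at (279,355). There is also the white elbow at (300,300). By the description, the tins are (294,228) and (316,328). I'll check this in a close crop.

Run:
```python
from h import *
i=cv2.imread("pics/side0.png")
a=cv2.resize(i[95:215,225:335],None,fx=4.5,fy=4.5,interpolation=cv2.INTER_CUBIC)
b=cv2.resize(i[212:374,250:332],None,fx=3.33,fy=3.33,interpolation=cv2.INTER_CUBIC)[:540]
h=min(a.shape[0],b.shape[0]);cv2.imwrite("pics/crop0.png",np.hstack([a[:h],b[:h]]))
c=shot("side")
for n,u,v,z in[("tinA",294,226,40),("tinB",316,325,40),("pink",321,245,40),("orange",279,352,40),("jarA",269,127,114),("jarB",278,159,114),("elbow",300,300,25),("ledgefarR",391,270,120),("ledgeL",338,180,120)]:
    print(n,onz(c,u,v,z).round())
```

```text
tinA [460. -75.  40.]
tinB [ 384. -372.   40.]
pink [ 498. -167.   40.]
orange [ 280. -395.   40.]
jarA [529. 266. 114.]
jarB [498. 119. 114.]
elbow [ 381. -286.   25.]
ledgefarR [ 588. -359.  120.]
ledgeL [613. -39. 120.]
```

View pics/crop0.png

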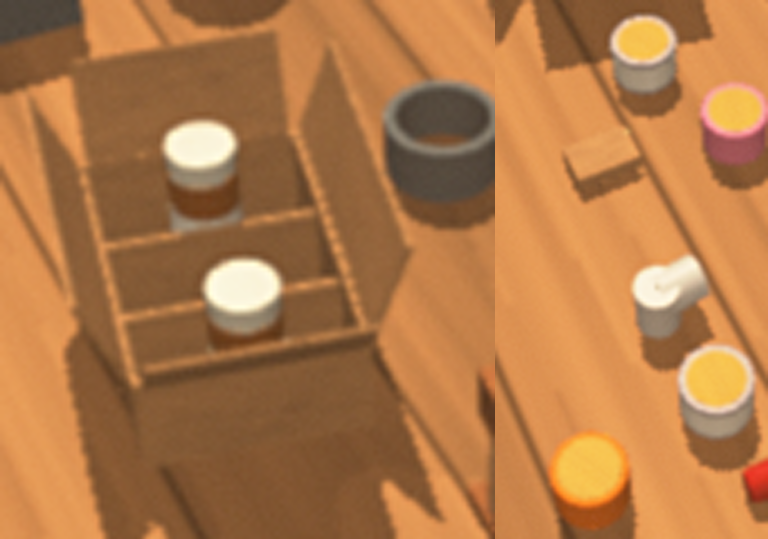

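The crop confirms two white/yellow tins, side (294,228) and (316,328), with pink and orange as decoys. The jars stand in the two outer cells and the middle cell is empty. Next I measure precisely.

Run:
```python
from h import *
def blob(c,m,u,v):
    n,l,s,ce=cv2.connectedComponentsWithStats(m.astype(np.uint8));
    d=np.hypot(ce[1:,0]-u,ce[1:,1]-v)+1e3*(s[1:,4]<15);k=1+d.argmin();return ce[k],s[k]
for n,pts in(("side",[("y",294,226),("y",316,325),("y",321,246),("w",269,129),("w",278,160)]),("scene",[("y",320,205),("y",246,166),("w",384,208),("w",443,232)])):
    c=shot(n);hs=cv2.cvtColor(c["pixels"],cv2.COLOR_RGB2HSV).astype(int);H,S,V=hs[...,0],hs[...,1],hs[...,2]
    yel=(H>17)&(H<30)&(S>110)&(V>150); wh=(S<75)&(V>130)
    for t,u,v in pts:
        ce,s=blob(c,yel if t=="y" else wh,u,v); print(n,t,ce.round(1),s,onz(c,*ce,40 if t=="y" else 104).round(1))
a=cv2.imread("pics/side0.png")[170:300,325:405];b=cv2.imread("pics/scene0.png")[170:255,195:325];d=cv2.imread("pics/scene0.png")[170:290,335:495]
f=lambda x,k:cv2.resize(x,None,fx=k,fy=k,interpolation=cv2.INTER_CUBIC)
o=np.zeros((600,800,3),np.uint8);o[:520,:320]=f(a,4);o[:212,325:650]=f(b,2.5);o[220:580,320:800]=f(d,3);cv2.imwrite("pics/crop1.png",o)
```

```text
side y [294.  223.5] [287 218  15  12 145] [463.3 -66.9  40. ]
side y [316.  325.2] [307 317  19  17 240] [ 384.2 -372.    40. ]
side y [321.6 244.5] [315 239  15  12 142] [ 500.3 -165.7   40. ]
side w [269.  128.6] [262 122  15  14 171] [530.5 270.2 104. ]
side w [278.5 159.8] [271 153  16  15 196] [501.9 125.1 104. ]
scene y [320.4 201.6] [314 198  14   8  84] [463.9 -68.5  40. ]
scene y [245.4 164.1] [240 161  12   7  56] [ 383.6 -374.8   40. ]
scene w [384.9 207.8] [374 199  22  19 328] [498.6 123.8 104. ]
scene w [442.9 231.5] [431 221  24  22 399] [527.6 269.5 104. ]
```

View pics/crop1.png

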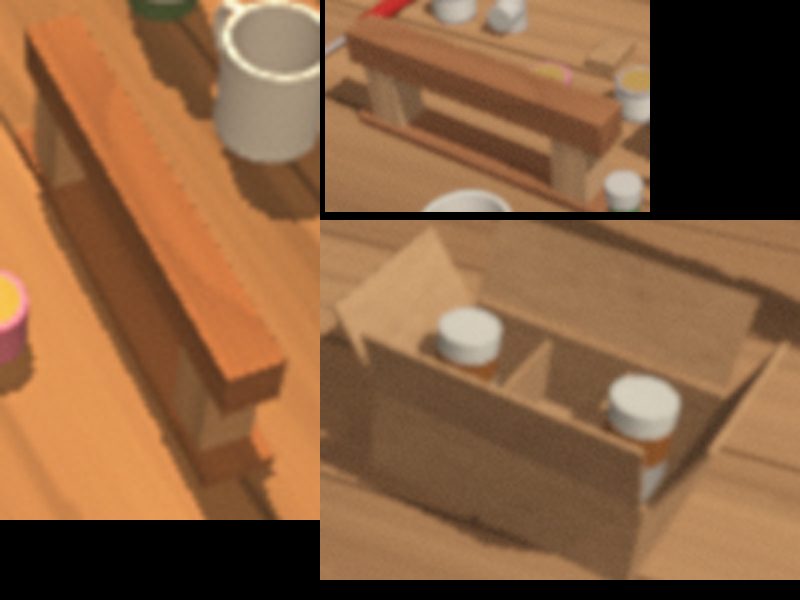

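Run:
```python
from h import *
def go(c,l,z):
    P=np.array([onz(c,u,v,z) for u,v in l])[:,:2];m=P.mean(0);e=[P[(i+1)%4]-P[i] for i in range(4)]
    print(P.round(0).tolist(),"mean",m.round(1),"edges",[(round(np.hypot(*x)),round(np.degrees(np.arctan2(x[1],x[0])),1)) for x in e])
s=shot("side");c=shot("scene")
go(s,[(332,179.5),(345.5,174.3),(396.2,260.5),(381.2,265)],120)
go(c,[(205,186),(208.2,178.8),(313,211.2),(305.8,221.2)],120)
go(s,[(243.9,132.8),(290.6,126.1),(308.3,168.3),(255.7,180.1)],80)
```

```text
[[599.0, -30.0], [642.0, -28.0], [614.0, -341.0], [575.0, -336.0]] mean [ 607.4 -184. ] edges [(43, np.float64(2.1)), (314, np.float64(-95.2)), (39, np.float64(173.3)), (308, np.float64(85.5))]
[[629.0, -319.0], [598.0, -334.0], [605.0, -18.0], [646.0, -16.0]] mean [ 619.6 -171.7] edges [(34, np.float64(-154.6)), (316, np.float64(88.8)), (41, np.float64(3.1)), (303, np.float64(-93.0))]
[[460.0, 314.0], [607.0, 279.0], [576.0, 77.0], [418.0, 99.0]] mean [515.1 192.3] edges [(151, np.float64(-13.2)), (204, np.float64(-98.9)), (159, np.float64(171.9)), (218, np.float64(78.9))]
```

```bash
cat >> h.py <<'E'
def need(x,y,z,yaw=None):
    """tool-frame shift (cm) to world TCP target after turning; yaw = world angle of tool y (mod 180)"""
    s=get_state();r=rot(s["ee_rot"]);Y=r.as_matrix()[:,1];cur=np.degrees(np.arctan2(Y[1],Y[0]))
    out={"t":round(s["time"],2),"tcp":s["tcp_pos"].round(1).tolist(),"yaw":round(cur,1),"F":s["contact_force"].round(1).tolist(),"w":round(s["grip_width"],1),"q":s["q"].round(2).tolist()}
    if yaw is None: yaw=cur
    d=(yaw-cur+90)%180-90
    T=np.array([x,y,z])-s["tcp_pos"]; Rd=R.from_euler("z",np.radians(yaw)).as_matrix()
    # tool down: y=(c,s,0), z=(0,0,-1), x=y cross z
    a=np.radians(cur+d);yy=np.array([np.cos(a),np.sin(a),0]);zz=np.array([0,0,-1.]);xx=np.cross(yy,zz)
    tilt=(r.inv().apply([0,0,-1]));
    out["wz"]=round(-d,1);out["shift_after_turn"]=[round(float(T@v)/10,2) for v in(xx,yy,zz)]
    yy0=r.as_matrix();out["shift_now"]=(yy0.T@T/10).round(2).tolist();out["down_in_tool"]=tilt.round(3).tolist()
    print(out)
E
python3 -m creep '[[0,0,0,-4.8,-3.9,0,9.3],[0,0,0,-4.8,-3.9,0,9.3],[0,0,0,-4.8,-3.9,0,9.3],[0,0,0,-4.8,-3.9,0,9.3],[0,0,0,-4.8,-3.9,0,9.3],[0,0,0,-4.8,-3.9,0,9.3],[0,0,0,-4.8,-3.9,0,9.3]]'
python3 -m creep '[[0,0,10.5,0,0,0,7],[0,0,10.5,0,0,0,7],[0,0,10.5,0,0,0,7],[0,0,10.5,0,0,0,7],[0,0,10.5,0,0,0,7],[0,0,10.5,0,0,0,7],[0,0,10.5,0,0,0,7],[0,0,0,0,0,0,7]]'
python3 - <<'E'
from h import *
need(500,124.5,215,-11.3)
c=shot("wrist");save(c,"w1");print({k:c[k] for k in c if k!="pixels"})
E
```

```text
time: 1.23
tcp_pos: [465.2, 196.8, 219.1]
ee_rot: [0.0, 0.218, 0.976, 0.0]
contact_force: [0.8, 0.2, -0.9]
grip_width: 93.0
gripper_force: 0.0
time: 2.22
tcp_pos: [464.3, 198.7, 218.7]
ee_rot: [0.0, 0.758, 0.653, 0.0]
contact_force: [0.2, 0.3, -0.1]
grip_width: 69.8
gripper_force: 0.0
{'t': 2.23, 'tcp': [464.3, 198.7, 218.7], 'yaw': np.float64(-8.5), 'F': [0.2, 0.3, -0.1], 'w': 69.8, 'q': [-0.7, 0.41, 0.36, 1.84, -0.18, 0.92, -0.41], 'wz': np.float64(2.8), 'shift_after_turn': [-6.58, 4.96, 0.37], 'shift_now': [-6.81, 4.63, 0.37], 'down_in_tool': [0.0, -0.0, 1.0]}
{'mtx': array([[338.60093672,   0.        , 316.08372995],
       [  0.        , 338.60093672, 206.22252973],
       [  0.        ,   0.        ,   1.        ]]), 'xyz': array([475.09565108, 281.43755842, 386.13837559]), 'attitude': array([ 0.98579873, -0.15067115,  0.01131667, -0.07328716])}
```

View pics/w1.png

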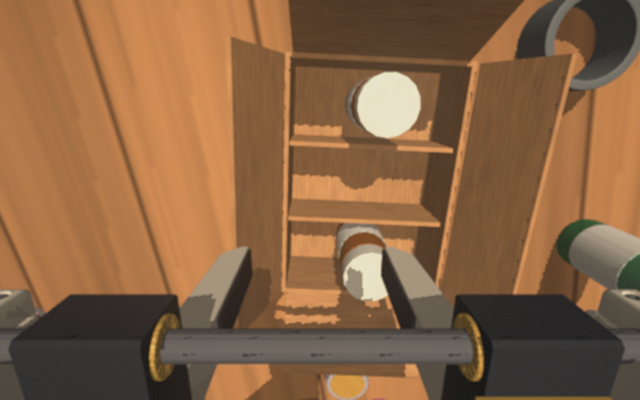

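The wrist picture shows the carton from above: far jar lid at (388,104), near jar lid at (366,275) behind the fingers, rim corners at (290,55) and (474,62).

```bash
python3 - <<'E'
from h import *
c=shot("wrist")
for u,v,z in[(388,104,114),(366,275,114),(290,55,80),(474,63,80),(285,290,80),(439,290,80),(289,142,80),(451,150,80),(289,219,80),(440,224,80)]: print(u,v,onz(c,u,v,z).round(1))
E
python3 -m creep '[[0,0,2.8,0,0,0,7.5],[0,0,0,-3.3,2.45,0,7.5],[0,0,0,-3.3,2.45,0,7.5],[0,0,0,0,0,0,7.5]]'
python3 -c "
from h import *
need(500,124.5,70)"
```

```text
388 104 [529.2 270.6 114. ]
366 275 [497.3 126.5 114. ]
290 55 [458.7 320.1  80. ]
474 63 [609.9 291.4  80. ]
285 290 [416.  102.2  80. ]
439 290 [572.4  79.   80. ]
289 142 [445.7 249.7  80. ]
451 150 [588.8 221.3  80. ]
289 219 [433.3 177.8  80. ]
440 224 [576.2 151.4  80. ]
time: 2.82
tcp_pos: [500.6, 119.9, 219.0]
ee_rot: [0.001, 0.776, 0.631, -0.0]
contact_force: [-0.6, 0.4, -0.5]
grip_width: 74.9
gripper_force: 0.0
{'t': 2.83, 'tcp': [500.6, 119.9, 219.0], 'yaw': np.float64(-11.7), 'F': [-0.6, 0.4, -0.5], 'w': 74.9, 'q': [-0.55, 0.42, 0.39, 1.82, -0.19, 0.93, -0.28], 'wz': np.float64(-0.0), 'shift_after_turn': [0.44, -0.16, 14.9], 'shift_now': [0.46, -0.18, 14.9], 'down_in_tool': [0.002, -0.002, 1.0]}
```

```bash
python3 -m creep '[[0,0,0,0.55,-0.15,5,7.5],[0,0,0,0,0,5,7.5],[0,0,0,0,0,4.9,7.5],[0,0,0,0,0,0,7.5],[0,0,0,0,0,0,4.5],[0,0,0,0,0,0,4.5],[0,0,0,0,0,0,4.5],[0,0,0,0,0,0,4.5]]' 20
python3 -c "
from h import *
need(500,124.5,220)"
```

```text
time: 3.82
tcp_pos: [501.2, 130.1, 71.5]
ee_rot: [0.001, 0.774, 0.633, 0.003]
contact_force: [0.7, 0.3, 7.0]
grip_width: 49.6
gripper_force: 19.9
{'t': 3.83, 'tcp': [501.2, 130.1, 71.5], 'yaw': np.float64(-11.4), 'F': [0.7, 0.3, 7.0], 'w': 49.6, 'q': [-0.48, 0.63, 0.29, 1.97, -0.31, 0.58, -0.19], 'wz': np.float64(-0.0), 'shift_after_turn': [-0.58, -0.01, -14.85], 'shift_now': [-0.54, 0.07, -14.85], 'down_in_tool': [-0.002, -0.005, 1.0]}
```

```bash
python3 -m creep '[[0,0,0,0,0,-3,4.5],[0,0,0,0,0,-5,4.5],[0,0,0,0,0,-5,4.5],[0,0,0,0,0,-5,4.5],[0,0,0,0,0,0,4.5]]'
python3 -m creep '[[0,0,0,-4.87,2.59,0,4.5],[0,0,0,-4.87,2.59,0,4.5],[0,0,0,-4.87,2.59,0,4.5],[0,0,0,-4.87,2.59,0,4.5],[0,0,0,-4.87,2.59,0,4.5],[0,0,0,-4.87,2.59,0,4.5],[0,0,-8,-4.87,2.59,0,4.5],[0,0,0,0,0,0,4.5]]'
python3 - <<'E'
from h import *
need(610,-240,240)
c=shot("wrist");save(c,"w2")
E
```

```text
time: 4.45
tcp_pos: [500.5, 130.0, 253.0]
ee_rot: [0.001, 0.774, 0.633, 0.003]
contact_force: [0.7, -0.2, -2.4]
grip_width: 49.7
gripper_force: 19.9
time: 5.45
tcp_pos: [605.7, -247.2, 246.2]
ee_rot: [-0.001, 0.731, 0.682, -0.004]
contact_force: [-1.6, 0.3, -2.0]
grip_width: 49.6
gripper_force: 19.9
{'t': 5.45, 'tcp': [605.7, -247.2, 246.2], 'yaw': np.float64(-4.0), 'F': [-1.6, 0.3, -2.0], 'w': 49.6, 'q': [0.14, 0.63, 0.39, 1.37, -0.23, 1.19, 0.48], 'wz': np.float64(-0.0), 'shift_after_turn': [0.75, 0.38, 0.62], 'shift_now': [0.75, 0.39, 0.61], 'down_in_tool': [0.003, 0.007, 1.0]}
```

View pics/w2.png

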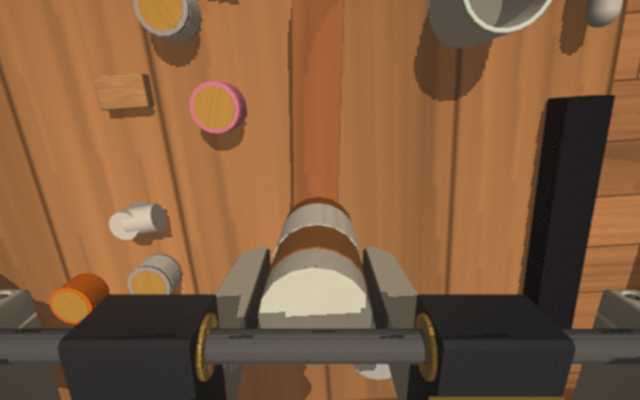

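The ledge runs vertically in the wrist view, left edge at u≈292 and right edge at u≈340. The jar is held straight at (316,265).

Run:
```python
from h import *
c=shot("wrist");s=get_state();lab=cv2.cvtColor(cv2.GaussianBlur(c["pixels"],(3,3),0),cv2.COLOR_RGB2LAB).astype(float)
for v in(10,50,90,130,170):
    row=lab[v-4:v+5].mean(0); g=np.linalg.norm(np.diff(row,axis=0),axis=1)
    l=280+g[280:304].argmax()+.5; r=328+g[328:352].argmax()+.5
    P,Q=onz(c,l,v,120),onz(c,r,v,120);print(v,l,r,((P+Q)/2).round(1),np.linalg.norm(P-Q).round(1))
# held jar lid axis
m=(316,285)
print(onz(c,*m,s["tcp_pos"][2]+42).round(1),s["tcp_pos"].round(1))
```

```text
10 290.5 344.5 [615.  -93.2 120. ] 41.6
50 287.5 342.5 [ 611.2 -121.2  120. ] 43.7
90 288.5 341.5 [ 609.2 -151.2  120. ] 43.5
130 289.5 340.5 [ 607.  -183.2  120. ] 43.3
170 289.5 338.5 [ 603.8 -217.5  120. ] 43.1
[ 605.8 -232.9  288.6] [ 607.3 -240.   246.6]
```

```bash
python3 -m creep '[[0,0,0.8,0,-0.38,2,4.5],[0,0,0,0,0,2,4.5],[0,0,0,0,0,1,4.5],[0,0,0,0,0,0,4.5],[0,0,0,0,0,0,4.5]]'
python3 -c "
from h import *
need(603.5,-239,187.5,-4.8)"
```

```text
time: 6.18
tcp_pos: [605.7, -239.8, 200.4]
ee_rot: [0.001, 0.733, 0.681, 0.0]
contact_force: [-1.4, 0.1, -2.5]
grip_width: 49.7
gripper_force: 19.9
{'t': 6.17, 'tcp': [605.7, -239.8, 200.4], 'yaw': np.float64(-4.2), 'F': [-1.4, 0.1, -2.5], 'w': 49.7, 'q': [0.13, 0.66, 0.37, 1.45, -0.26, 1.08, 0.49], 'wz': np.float64(0.6), 'shift_after_turn': [0.06, -0.23, 1.29], 'shift_now': [0.06, -0.23, 1.29], 'down_in_tool': [0.0, -0.001, 1.0]}
```

```bash
python3 -m creep '[[0,0,0,0,-0.2,0.5,4.5],[0,0,0,0,0,0.4,4.5],[0,0,0,0,0,0.1,4.5],[0,0,0,0,0,0.1,4.5],[0,0,0,0,0,0,4.5],[0,0,0,0,0,0,4.5]]'
python3 -c "
from h import *
need(603.5,-239,187.5,-4.8)"
```

```text
time: 6.92
tcp_pos: [603.3, -239.9, 188.8]
ee_rot: [0.0, 0.733, 0.68, 0.0]
contact_force: [-0.4, 0.5, -3.7]
grip_width: 49.6
gripper_force: 19.9
{'t': 6.92, 'tcp': [603.3, -239.9, 188.8], 'yaw': np.float64(-4.2), 'F': [-0.4, 0.5, -3.7], 'w': 49.6, 'q': [0.14, 0.66, 0.37, 1.47, -0.26, 1.05, 0.49], 'wz': np.float64(0.6), 'shift_after_turn': [0.09, 0.02, 0.13], 'shift_now': [0.09, 0.02, 0.13], 'down_in_tool': [0.0, -0.0, 1.0]}
```

```bash
python3 -m creep '[[0,0,0,0,0,0.1,4.5],[0,0,0,0,0,0,4.5]]' | grep -E "tcp|contact"
python3 -m creep '[[0,0,0,0,0,0.1,4.5],[0,0,0,0,0,0,4.5]]'| grep -E "tcp|contact"
python3 -m creep '[[0,0,0,0,0,0.1,4.5],[0,0,0,0,0,0,4.5]]'| grep -E "tcp|contact"
```

```text
tcp_pos: [603.3, -239.9, 187.7]
contact_force: [-0.5, -0.1, -3.5]
tcp_pos: [603.3, -240.3, 187.5]
contact_force: [-0.4, 0.3, 1.4]
tcp_pos: [603.3, -240.6, 187.4]
contact_force: [-1.8, 0.9, 6.5]
```

```bash
python3 -m creep '[[0,0,0,0,0,-0.1,4.5],[0,0,0,0,0,0,5.2],[0,0,0,0,0,0,6],[0,0,0,0,0,0,7.5],[0,0,0,0,0,-2,7.5],[0,0,0,0,0,-5,7.5],[0,0,0,0,0,-5,7.5],[0,0,0,0,0,0,7.5]]'
python3 - <<'E'
from h import *
need(532.5,272,230,-11.3)
c=shot("side");save(c,"s3")
hs=cv2.cvtColor(c["pixels"],cv2.COLOR_RGB2HSV).astype(int)
# expected pixels
print(proj(c,[603.3,-245,220]))
a=c["pixels"][150:350,270:430,::-1];cv2.imwrite("pics/s3c.png",cv2.resize(a,None,fx=3,fy=3,interpolation=cv2.INTER_CUBIC))
E
```

```text
time: 8.68
tcp_pos: [605.1, -241.3, 311.7]
ee_rot: [0.005, 0.733, 0.68, 0.002]
contact_force: [0.6, -0.8, 0.3]
grip_width: 75.1
gripper_force: 0.0
{'t': 8.68, 'tcp': [605.1, -241.3, 311.7], 'yaw': np.float64(-4.2), 'F': [0.6, -0.8, 0.3], 'w': 75.1, 'q': [0.13, 0.57, 0.4, 1.28, -0.22, 1.32, 0.45], 'wz': np.float64(7.1), 'shift_after_turn': [48.92, -17.18, 8.17], 'shift_now': [50.68, -11.12, 7.88], 'down_in_tool': [0.003, -0.01, 1.0]}
[375.75388849 207.57527107]
```

View pics/s3c.png

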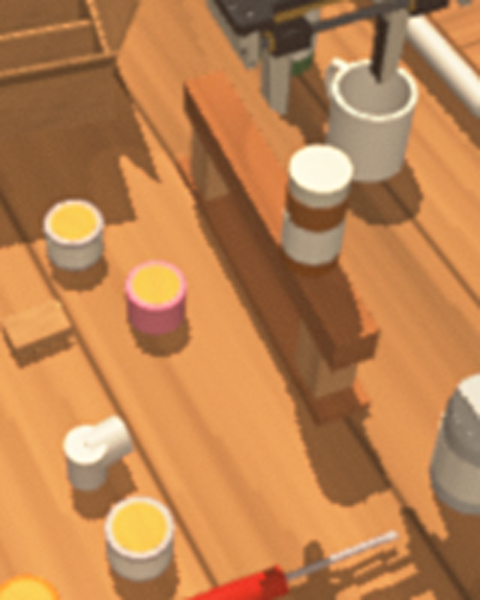

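```bash
cat > ledge.py <<'E'
from h import *
a=np.radians(85.2);Y=np.array([np.cos(a),np.sin(a),0]);X=np.array([Y[1],-Y[0],0]);C=np.array([608,-182,120.])
for n in("side","scene"):
    c=shot(n);lab=cv2.cvtColor(c["pixels"],cv2.COLOR_RGB2LAB).astype(np.float32)
    ts=np.arange(-38,39,1.)
    for y in(-130,-100,0,40,80,110,140):
        acc=np.zeros((len(ts),3))
        for dy in np.arange(-8,9,2): 
            p=np.array([proj(c,C+Y*(y+dy)+X*t) for t in ts],np.float32); acc+=cv2.remap(lab,p[:,0],p[:,1],cv2.INTER_LINEAR)[:,0] if 0 else np.array([cv2.remap(lab,p[:,:1].copy(),p[:,1:].copy(),cv2.INTER_LINEAR)])[0][:,0]
        g=np.linalg.norm(acc[4:]-acc[:-4],axis=1)/9;tt=ts[2:-2]
        pk=[(tt[i],round(float(g[i]))) for i in range(1,len(g)-1) if g[i]>=g[i-1] and g[i]>g[i+1] and g[i]>10]
        print(n,y,pk)
E
python3 ledge.py
```

```text
side -130 [(np.float64(-34.0), 17), (np.float64(-20.0), 15), (np.float64(13.0), 40), (np.float64(21.0), 12)]
side -100 [(np.float64(-20.0), 14), (np.float64(19.0), 48)]
side 0 [(np.float64(-21.0), 52), (np.float64(8.0), 34), (np.float64(16.0), 28), (np.float64(27.0), 33)]
side 40 [(np.float64(-35.0), 25), (np.float64(-21.0), 55), (np.float64(30.0), 27)]
side 80 [(np.float64(-35.0), 17), (np.float64(-21.0), 57)]
side 110 [(np.float64(-35.0), 56), (np.float64(-21.0), 58), (np.float64(20.0), 10)]
side 140 [(np.float64(-29.0), 47), (np.float64(-21.0), 57)]
scene -130 [(np.float64(-25.0), 18), (np.float64(-18.0), 16), (np.float64(14.0), 19), (np.float64(25.0), 13)]
scene -100 [(np.float64(3.0), 30)]
scene 0 [(np.float64(-31.0), 11), (np.float64(-18.0), 12), (np.float64(22.0), 19)]
scene 40 [(np.float64(-34.0), 12), (np.float64(-18.0), 11), (np.float64(23.0), 20)]
scene 80 [(np.float64(-17.0), 15), (np.float64(23.0), 20)]
scene 110 [(np.float64(22.0), 18)]
scene 140 [(np.float64(22.0), 21)]
```

```bash
python3 -m creep '[[0,0,7,0,0,0,7.5],[0,0,0,5.4,-1.9,0.5,7.5],[0,0,0,5.4,-1.9,0.5,7.5],[0,0,0,5.4,-1.9,0.5,7.5],[0,0,0,5.4,-1.9,0.5,7.5],[0,0,0,5.4,-1.9,0.5,7.5],[0,0,0,5.4,-1.9,0.5,7.5],[0,0,0,5.4,-1.9,0.5,7.5]]'
python3 -m creep '[[0,0,0,5.4,-1.9,1,7.5],[0,0,0,5.4,-1.9,1,7.5],[0,0,0,0,0,0,7.5],[0,0,0,0,0,0,7.5]]'
python3 -c "
from h import *
need(529,270,70,-11.3)"
```

```text
time: 9.82
tcp_pos: [544.9, 158.6, 269.7]
ee_rot: [-0.001, 0.773, 0.634, -0.002]
contact_force: [0.7, -0.4, 0.6]
grip_width: 75.1
gripper_force: 0.0
time: 10.32
tcp_pos: [529.6, 269.1, 250.2]
ee_rot: [0.0, 0.773, 0.634, -0.002]
contact_force: [0.5, 0.6, -0.1]
grip_width: 75.0
gripper_force: 0.0
{'t': 10.32, 'tcp': [529.6, 269.1, 250.2], 'yaw': np.float64(-11.3), 'F': [0.5, 0.6, -0.1], 'w': 75.0, 'q': [-0.74, 0.52, 0.38, 1.55, -0.2, 1.11, -0.51], 'wz': np.float64(0.0), 'shift_after_turn': [0.07, -0.08, 18.02], 'shift_now': [0.13, -0.05, 18.02], 'down_in_tool': [0.003, 0.002, 1.0]}
```

```bash
python3 -m creep '[[0,0,0,0,0,6,7.5],[0,0,0,0,0,6,7.5],[0,0,0,0,0,4,7.5],[0,0,0,0,0,2,7.5],[0,0,0,0,0,0,7.5],[0,0,0,0,0,0,4.5],[0,0,0,0,0,0,4.5],[0,0,0,0,0,0,4.5]]' 20
python3 -m creep '[[0,0,0,0,0,0,4.5]]'
python3 -m creep '[[0,0,0,0,0,-3,4.5],[0,0,0,0,0,-5,4.5],[0,0,0,0,0,-5,4.5],[0,0,0,0,0,-5,4.5],[0,0,0,0,0,0,4.5]]'
python3 -c "
from h import *
need(615.8,-112,252,-4.8)"
```

```text
time: 11.32
tcp_pos: [530.9, 270.3, 72.7]
ee_rot: [0.0, 0.773, 0.634, 0.001]
contact_force: [-0.1, 0.5, 0.9]
grip_width: 49.9
gripper_force: 15.5
time: 11.45
tcp_pos: [530.9, 270.3, 72.7]
ee_rot: [0.0, 0.773, 0.634, 0.001]
contact_force: [0.3, -0.3, 5.0]
grip_width: 49.5
gripper_force: 20.0
time: 12.08
tcp_pos: [532.3, 270.7, 255.7]
ee_rot: [0.001, 0.773, 0.634, 0.004]
contact_force: [-0.2, 0.2, -2.0]
grip_width: 49.8
gripper_force: 20.0
{'t': 12.07, 'tcp': [532.3, 270.7, 255.7], 'yaw': np.float64(-11.2), 'F': [-0.2, 0.2, -2.0], 'w': 49.8, 'q': [-0.74, 0.51, 0.38, 1.55, -0.21, 1.11, -0.51], 'wz': np.float64(-6.4), 'shift_after_turn': [-37.44, 11.52, 0.37], 'shift_now': [-35.91, 15.65, 0.28], 'down_in_tool': [-0.005, -0.007, 1.0]}
```

```bash
python3 -m creep '[[0,0,0,-5.1,2.2,0,4.5],[0,0,0,-5.1,2.2,0,4.5],[0,0,0,-5.1,2.2,0,4.5],[0,0,0,-5.1,2.2,0,4.5],[0,0,0,-5.1,2.2,0,4.5],[0,0,0,-5.1,2.2,0,4.5],[0,0,0,-5.1,2.2,0,4.5],[0,0,-6.4,0,0,0,4.5]]'
python3 -m creep '[[0,0,0,0,0,2,4.5],[0,0,0,0,0,2,4.5],[0,0,0,0,0,1,4.5],[0,0,0,0,0,0,4.5],[0,0,0,0,0,0,4.5]]'
python3 -c "
from h import *
need(614.4,-112,189.5,-4.8)"
```

```text
time: 13.08
tcp_pos: [609.5, -117.7, 249.1]
ee_rot: [0.0, 0.739, 0.674, -0.004]
contact_force: [0.3, 1.7, -2.0]
grip_width: 49.9
gripper_force: 20.0
time: 13.7
tcp_pos: [612.0, -110.2, 202.1]
ee_rot: [0.0, 0.736, 0.677, 0.0]
contact_force: [0.6, -0.0, -1.5]
grip_width: 50.0
gripper_force: 20.0
{'t': 13.7, 'tcp': [612.0, -110.2, 202.1], 'yaw': np.float64(-4.8), 'F': [0.6, -0.0, -1.5], 'w': 50.0, 'q': [-0.07, 0.61, 0.36, 1.54, -0.24, 1.04, 0.27], 'wz': np.float64(-0.0), 'shift_after_turn': [-0.16, 0.26, 1.26], 'shift_now': [-0.16, 0.26, 1.26], 'down_in_tool': [0.0, -0.001, 1.0]}
```

```bash
python3 -m creep '[[0,0,0,0,0.24,0.6,4.5],[0,0,0,0,0,0.4,4.5],[0,0,0,0,0,0.1,4.5],[0,0,0,0,0,0.1,4.5],[0,0,0,0,0,0,4.5]]'| grep -E "tcp|contact"
python3 -m creep '[[0,0,0,0,0,0.1,4.5],[0,0,0,0,0,0,4.5]]'| grep -E "tcp|contact"
python3 -m creep '[[0,0,0,0,0,0.1,4.5],[0,0,0,0,0,0,4.5]]'| grep -E "tcp|contact"
```

```text
tcp_pos: [614.1, -110.3, 189.7]
contact_force: [0.3, -0.4, -1.6]
tcp_pos: [614.1, -110.3, 188.7]
contact_force: [0.3, -1.0, -2.5]
tcp_pos: [614.1, -110.4, 188.6]
contact_force: [-2.1, 0.7, 4.8]
```

```bash
python3 -m creep '[[0,0,0,0,0,-0.1,4.5],[0,0,0,0,0,0,5.2],[0,0,0,0,0,0,6],[0,0,0,0,0,0,7.5],[0,0,0,0,0,-2,7.5],[0,0,0,0,0,-5,7.5],[0,0,0,0,0,-5,7.5],[0,0,0,0,0,0,7.5]]'
python3 - <<'E'
from h import *
need(463.6,-68,100,-11.3)
c=shot("side");hs=cv2.cvtColor(c["pixels"],cv2.COLOR_RGB2HSV).astype(int);H,S,V=hs[...,0],hs[...,1],hs[...,2]
n,l,s,ce=cv2.connectedComponentsWithStats(((H>17)&(H<30)&(S>110)&(V>150)).astype(np.uint8))
for k in range(1,n):
    if s[k,4]>60: print(ce[k].round(1),s[k,4],onz(c,*ce[k],40).round(1))
E
```

```text
time: 15.82
tcp_pos: [616.4, -111.4, 313.6]
ee_rot: [0.004, 0.736, 0.677, 0.003]
contact_force: [0.6, 0.1, -0.8]
grip_width: 75.3
gripper_force: 0.0
{'t': 15.82, 'tcp': [616.4, -111.4, 313.6], 'yaw': np.float64(-4.8), 'F': [0.6, 0.1, -0.8], 'w': 75.3, 'q': [-0.08, 0.52, 0.39, 1.36, -0.2, 1.28, 0.23], 'wz': np.float64(6.5), 'shift_after_turn': [1.26, -15.83, 21.36], 'shift_now': [3.06, -15.81, 21.19], 'down_in_tool': [0.001, -0.01, 1.0]}
[294.  223.5] 145 [463.3 -66.9  40. ]
[321.5 244.4] 148 [ 500.2 -165.3   40. ]
[316.  325.3] 238 [ 384.  -372.3   40. ]
[277.1 349.6] 214 [ 278.4 -387.7   40. ]
```

```bash
python3 -m creep '[[0,0,6.5,0,0,0,7.5],[0,0,0,0.4,-5.3,0,7.5],[0,0,0,0.4,-5.3,0,7.5],[0,0,0,0.4,-5.3,3,7.5],[0,0,0,0,0,6,7.5],[0,0,0,0,0,6,7.5],[0,0,0,0,0,6,7.5],[0,0,0,0,0,0,7.5]]'
python3 -c "
from h import *
need(463.6,-67.5,14,-11.3)"
```

```text
time: 16.88
tcp_pos: [455.9, -66.5, 94.5]
ee_rot: [-0.005, 0.774, 0.634, -0.005]
contact_force: [0.0, -0.8, 0.0]
grip_width: 75.1
gripper_force: 0.0
{'t': 16.88, 'tcp': [455.9, -66.5, 94.5], 'yaw': np.float64(-11.4), 'F': [0.0, -0.8, 0.0], 'w': 75.1, 'q': [-0.13, 0.54, 0.32, 2.09, -0.31, 0.57, 0.22], 'wz': np.float64(-0.1), 'shift_after_turn': [0.05, 0.78, 8.05], 'shift_now': [0.06, 0.88, 8.04], 'down_in_tool': [0.001, 0.013, 1.0]}
```

```bash
python3 -m creep '[[0,0,0,0,0.6,2,7.5],[0,0,0,0,0,3,7.5],[0,0,0,0,0,2,7.5],[0,0,0,0,0,0,7.5]]'
python3 -c "
from h import *
need(463.6,-67.5,14,-11.3)"
```

```text
time: 17.38
tcp_pos: [466.8, -68.5, 29.6]
ee_rot: [0.0, 0.774, 0.634, 0.0]
contact_force: [-0.1, 0.1, -0.1]
grip_width: 75.1
gripper_force: 0.0
{'t': 17.38, 'tcp': [466.8, -68.5, 29.6], 'yaw': np.float64(-11.3), 'F': [-0.1, 0.1, -0.1], 'w': 75.1, 'q': [-0.06, 0.66, 0.24, 2.12, -0.38, 0.4, 0.28], 'wz': np.float64(-0.0), 'shift_after_turn': [0.03, -0.34, 1.56], 'shift_now': [0.03, -0.34, 1.56], 'down_in_tool': [-0.0, -0.0, 1.0]}
```

```bash
python3 -m creep '[[0,0,0,0,-0.3,1.5,7.5],[0,0,0,0,0,0,7.5],[0,0,0,0,0,0,5],[0,0,0,0,0,0,5],[0,0,0,0,0,0,5],[0,0,0,0,0,0,5]]' 20
python3 -m creep '[[0,0,0,0,0,-5,5],[0,0,0,0,0,-5,5],[0,0,0,0,0,-5,5],[0,0,0,0,0,-5,5],[0,0,0,0,0,0,5]]'
python3 -c "
from h import *
need(500,125,220,-11.3)"
```

```text
time: 18.12
tcp_pos: [464.0, -67.9, 14.3]
ee_rot: [0.0, 0.773, 0.634, 0.001]
contact_force: [-0.8, 0.9, 6.3]
grip_width: 54.3
gripper_force: 20.0
time: 18.75
tcp_pos: [465.5, -68.3, 216.8]
ee_rot: [0.003, 0.773, 0.634, 0.003]
contact_force: [-0.5, 0.2, -2.2]
grip_width: 53.1
gripper_force: 20.0
{'t': 18.75, 'tcp': [465.5, -68.3, 216.8], 'yaw': np.float64(-11.3), 'F': [-0.5, 0.2, -2.2], 'w': 53.1, 'q': [-0.23, 0.36, 0.44, 1.94, -0.2, 0.87, 0.12], 'wz': np.float64(-0.0), 'shift_after_turn': [19.64, -0.41, -0.32], 'shift_now': [19.64, -0.42, -0.3], 'down_in_tool': [-0.001, -0.008, 1.0]}
```

```bash
python3 -m creep '[[0,0,0,5,-0.1,0,5],[0,0,0,5,-0.1,0,5],[0,0,0,5,-0.1,0,5],[0,0,0,4.9,-0.1,0,5],[0,0,0,0,0,0,5],[0,0,0,0,0,0,5]]'
python3 -c "
from h import *
need(500.4,127.8,110,-11.3)"
```

```text
time: 19.5
tcp_pos: [497.5, 127.0, 212.1]
ee_rot: [-0.0, 0.774, 0.634, -0.002]
contact_force: [-0.6, -1.1, -1.3]
grip_width: 53.6
gripper_force: 20.0
{'t': 19.5, 'tcp': [497.5, 127.0, 212.1], 'yaw': np.float64(-11.4), 'F': [-0.6, -1.1, -1.3], 'w': 53.6, 'q': [-0.57, 0.43, 0.4, 1.83, -0.21, 0.92, -0.27], 'wz': np.float64(-0.1), 'shift_after_turn': [0.13, 0.27, 10.21], 'shift_now': [0.16, 0.3, 10.21], 'down_in_tool': [0.003, 0.003, 1.0]}
```

```bash
python3 -m creep '[[0,0,0,0.1,0.25,4,5],[0,0,0,0,0,3,5],[0,0,0,0,0,3,5],[0,0,0,0,0,3,5],[0,0,0,0,0,0,5]]'
python3 -m creep '[[0,0,0,0,0,2,5],[0,0,0,0,0,2,5],[0,0,0,0,0,1,5],[0,0,0,0,0,0,5]]'
python3 -c "
from h import *
need(500.4,127.8,20,-11.3)"
```

```text
time: 20.12
tcp_pos: [499.2, 126.1, 81.7]
ee_rot: [-0.001, 0.775, 0.632, -0.003]
contact_force: [0.1, -0.4, -1.3]
grip_width: 53.9
gripper_force: 20.0
time: 20.62
tcp_pos: [501.5, 128.0, 33.9]
ee_rot: [0.0, 0.774, 0.633, -0.0]
contact_force: [0.2, -0.3, -1.0]
grip_width: 53.7
gripper_force: 20.0
{'t': 20.62, 'tcp': [501.5, 128.0, 33.9], 'yaw': np.float64(-11.4), 'F': [0.2, -0.3, -1.0], 'w': 53.7, 'q': [-0.47, 0.7, 0.27, 1.99, -0.36, 0.5, -0.14], 'wz': np.float64(-0.1), 'shift_after_turn': [-0.04, -0.1, 1.39], 'shift_now': [-0.04, -0.1, 1.39], 'down_in_tool': [0.0, -0.0, 1.0]}
```

```bash
python3 -m creep '[[0,0,0,0,0,0.8,5],[0,0,0,0,0,0.3,5],[0,0,0,0,0,0.2,5],[0,0,0,0,0,0,5]]'| grep -E "tcp|contact"
python3 -m creep '[[0,0,0,0,0,0.15,5],[0,0,0,0,0,0,5]]'| grep -E "tcp|contact"
python3 -m creep '[[0,0,0,0,0,0,6],[0,0,0,0,0,0,7],[0,0,0,0,0,0,7],[0,0,0,0,0,-3,7],[0,0,0,0,0,-5,7],[0,0,0,0,0,-5,7],[0,0,0,0,0,-6,7],[0,0,0,0,0,0,7]]'
python3 - <<'E'
from h import *
need(384,-372.3,215)
for n in ("side","scene"):save(shot(n),n+"4")
i=cv2.imread("pics/side4.png");j=cv2.imread("pics/scene4.png")
f=lambda x,k:cv2.resize(x,None,fx=k,fy=k,interpolation=cv2.INTER_CUBIC)
cv2.imwrite("pics/c4.png",np.hstack([f(i[85:385,220:420],2),f(j[160:300,180:330],2)[:280].repeat(1,0) if 0 else cv2.copyMakeBorder(f(j[150:300,330:510],2),0,300,0,0,cv2.BORDER_CONSTANT)]))
E
```

```text
tcp_pos: [501.3, 128.5, 20.6]
contact_force: [-0.4, -0.5, -1.4]
tcp_pos: [501.0, 128.7, 19.1]
contact_force: [-0.1, -0.0, -1.1]
time: 22.38
tcp_pos: [505.1, 128.7, 214.1]
ee_rot: [0.002, 0.774, 0.634, 0.006]
contact_force: [0.3, 0.2, 0.1]
grip_width: 69.8
gripper_force: 0.0
{'t': 22.38, 'tcp': [505.1, 128.7, 214.1], 'yaw': np.float64(-11.4), 'F': [0.3, 0.2, 0.1], 'w': 69.8, 'q': [-0.58, 0.44, 0.42, 1.82, -0.22, 0.92, -0.26], 'wz': np.float64(-0.0), 'shift_after_turn': [-51.51, -1.99, -0.09], 'shift_now': [-51.51, -1.99, -0.4], 'down_in_tool': [-0.006, -0.011, 1.0]}
```

View pics/c4.png

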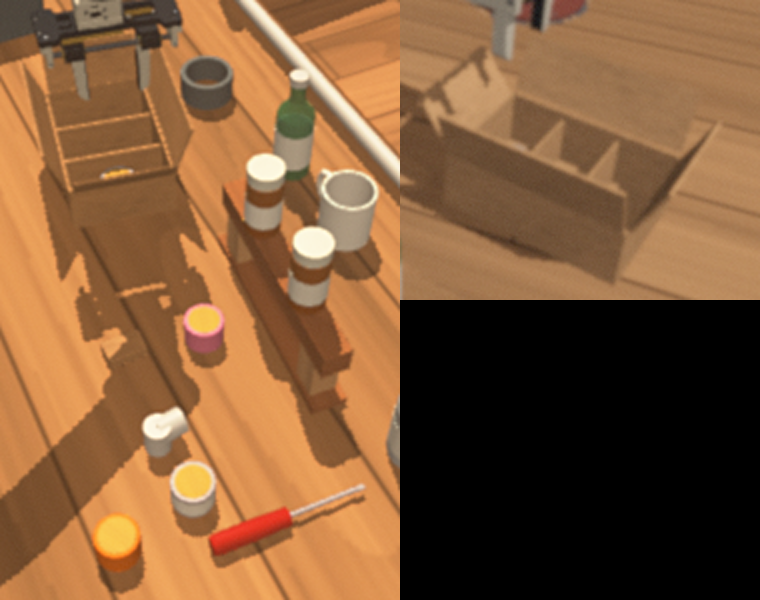

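Both jars stand on the ledge and tin A lies in the near cell. Tin B, at side (316,326), hasn't moved.

```bash
python3 -m creep '[[0,0,0,-5.7,-0.2,0,7.5],[0,0,0,-5.7,-0.2,0,7.5],[0,0,0,-5.7,-0.2,0,7.5],[0,0,0,-5.7,-0.2,0,7.5],[0,0,0,-5.7,-0.2,0,7.5],[0,0,0,-5.7,-0.2,0,7.5],[0,0,0,-5.7,-0.2,0,7.5],[0,0,0,-5.7,-0.2,0,7.5]]'
python3 -m creep '[[0,0,0,-5.7,-0.2,5,7.5],[0,0,0,0,0,5,7.5],[0,0,0,0,0,4,7.5],[0,0,0,0,0,0,7.5],[0,0,0,0,0,0,7.5]]'
python3 - <<'E'
from h import *
c=shot("side");hs=cv2.cvtColor(c["pixels"],cv2.COLOR_RGB2HSV).astype(int);H,S,V=hs[...,0],hs[...,1],hs[...,2]
n,l,s,ce=cv2.connectedComponentsWithStats(((H>17)&(H<30)&(S>110)&(V>150)).astype(np.uint8))
for k in range(1,n):
    if s[k,4]>60: print(ce[k].round(1),s[k,4],onz(c,*ce[k],40).round(1))
need(384,-373,14,-11.3)
E
```

```text
time: 23.48
tcp_pos: [394.7, -316.3, 207.3]
ee_rot: [-0.002, 0.773, 0.634, -0.0]
contact_force: [0.5, 0.7, 0.2]
grip_width: 74.9
gripper_force: 0.0
time: 24.1
tcp_pos: [385.2, -361.5, 78.3]
ee_rot: [0.0, 0.774, 0.634, -0.0]
contact_force: [-0.0, -0.2, 0.1]
grip_width: 74.8
gripper_force: 0.0
[316.1 325.3] 229 [ 384.2 -372.4   40. ]
[276.1 351.1] 260 [ 275.1 -390.    40. ]
{'t': 24.15, 'tcp': [385.7, -361.8, 79.1], 'yaw': np.float64(-11.3), 'F': [-0.1, 0.3, -0.3], 'w': 74.9, 'q': [0.47, 0.64, 0.38, 1.93, -0.38, 0.63, 0.89], 'wz': np.float64(-0.0), 'shift_after_turn': [-1.13, 0.06, 6.51], 'shift_now': [-1.12, 0.05, 6.51], 'down_in_tool': [0.001, -0.002, 1.0]}
```

```bash
python3 -m creep '[[0,0,0,-1.1,0.05,2,7.5],[0,0,0,0,0,3,7.5],[0,0,0,0,0,1.5,7.5],[0,0,0,0,0,0,7.5],[0,0,0,0,0,0,5],[0,0,0,0,0,0,5],[0,0,0,0,0,0,5],[0,0,0,0,0,0,5]]' 20
python3 -m creep '[[0,0,0,0,0,-5,5],[0,0,0,0,0,-5,5],[0,0,0,0,0,-5,5],[0,0,0,0,0,-5,5],[0,0,0,0,0,0,5]]'
python3 -c "
from h import *
need(528.1,270.2,215,-11.3)"
```

```text
time: 25.15
tcp_pos: [384.1, -372.5, 13.8]
ee_rot: [0.001, 0.773, 0.634, 0.0]
contact_force: [-0.4, 0.5, 4.9]
grip_width: 53.6
gripper_force: 20.0
time: 25.78
tcp_pos: [384.6, -373.8, 216.5]
ee_rot: [0.004, 0.774, 0.634, 0.001]
contact_force: [-1.2, 0.5, -1.8]
grip_width: 53.3
gripper_force: 20.0
{'t': 25.77, 'tcp': [384.6, -373.8, 216.5], 'yaw': np.float64(-11.3), 'F': [-1.2, 0.5, -1.8], 'w': 53.3, 'q': [0.4, 0.47, 0.49, 1.77, -0.27, 0.95, 0.8], 'wz': np.float64(-0.0), 'shift_after_turn': [65.96, 1.46, 0.15], 'shift_now': [65.96, 1.41, -0.12], 'down_in_tool': [0.004, -0.007, 1.0]}
```

```bash
python3 -m creep '[[0,0,0,5.85,0.15,0,5],[0,0,0,5.85,0.15,0,5],[0,0,0,5.85,0.15,0,5],[0,0,0,5.85,0.15,0,5],[0,0,0,5.85,0.15,0,5],[0,0,0,5.85,0.15,0,5],[0,0,0,5.85,0.15,0,5],[0,0,0,5.85,0.15,0,5]]'
python3 -m creep '[[0,0,0,5.85,0.15,0,5],[0,0,0,5.85,0.15,0,5],[0,0,0,0,0,0,5],[0,0,0,0,0,0,5],[0,0,0,0,0,0,5]]'
python3 -c "
from h import *
need(514,197.5,110,-11.3)"
```

```text
time: 26.78
tcp_pos: [486.0, 86.2, 211.3]
ee_rot: [-0.001, 0.774, 0.634, -0.002]
contact_force: [0.9, -0.3, -0.9]
grip_width: 53.5
gripper_force: 20.0
time: 27.4
tcp_pos: [512.7, 196.3, 212.4]
ee_rot: [0.0, 0.775, 0.632, -0.001]
contact_force: [-0.8, 0.1, -1.0]
grip_width: 53.5
gripper_force: 20.0
{'t': 27.4, 'tcp': [512.7, 196.3, 212.4], 'yaw': np.float64(-11.5), 'F': [-0.8, 0.1, -1.0], 'w': 53.5, 'q': [-0.68, 0.49, 0.42, 1.74, -0.24, 0.97, -0.37], 'wz': np.float64(-0.2), 'shift_after_turn': [0.14, 0.1, 10.24], 'shift_now': [0.16, 0.12, 10.24], 'down_in_tool': [0.002, 0.001, 1.0]}
```

```bash
python3 -m creep '[[0,0,0,0.2,0.1,4,5],[0,0,0,0,0,3,5],[0,0,0,0,0,3,5],[0,0,0,0,0,2,5],[0,0,0,0,0,0,5]]' | grep -E "tcp|contact"
python3 -m creep '[[0,0,0,0,0,2,5],[0,0,0,0,0,2,5],[0,0,0,0,0,1.5,5],[0,0,0,0,0,0,5],[0,0,0,0,0,0.8,5],[0,0,0,0,0,0,5]]'| grep -E "tcp|contact"
```

```text
tcp_pos: [513.4, 198.5, 91.8]
contact_force: [-0.3, 0.3, -1.4]
tcp_pos: [514.5, 200.4, 29.9]
contact_force: [-0.2, -1.0, -1.8]
```

```bash
python3 -m creep '[[0,0,0,0,0,0.7,5],[0,0,0,0,0,0.3,5],[0,0,0,0,0,0,5]]'| grep -E "tcp|contact"
python3 -m creep '[[0,0,0,0,0,0,6],[0,0,0,0,0,0,7],[0,0,0,0,0,0,7],[0,0,0,0,0,-3,7],[0,0,0,0,0,-5,7],[0,0,0,0,0,-5,7],[0,0,0,0,0,-6,7],[0,0,0,0,0,0,4]]'
python3 -m creep '[[0,0,0,-5.5,0,0,0],[0,0,0,0,0,0,0],[0,0,0,0,0,0,0]]'
python3 - <<'E'
from h import *
need(514,197.5,200)
save(shot("wrist"),"w5")
E
```

```text
tcp_pos: [514.3, 200.3, 19.6]
contact_force: [-0.4, 0.2, -2.0]
time: 30.15
tcp_pos: [517.8, 200.9, 215.1]
ee_rot: [0.002, 0.774, 0.634, 0.006]
contact_force: [0.7, 0.7, -0.3]
grip_width: 63.9
gripper_force: 0.0
time: 30.52
tcp_pos: [503.2, 146.7, 209.3]
ee_rot: [-0.001, 0.774, 0.634, -0.0]
contact_force: [1.5, -0.3, -0.0]
grip_width: 34.5
gripper_force: 0.0
{'t': 30.52, 'tcp': [503.2, 146.7, 209.3], 'yaw': np.float64(-11.4), 'F': [1.5, -0.3, -0.0], 'w': 34.5, 'q': [-0.62, 0.46, 0.44, 1.81, -0.24, 0.93, -0.28], 'wz': np.float64(-0.0), 'shift_after_turn': [5.19, 0.06, 0.93], 'shift_now': [5.19, 0.06, 0.92], 'down_in_tool': [0.0, 0.002, 1.0]}
```

View pics/w5.png

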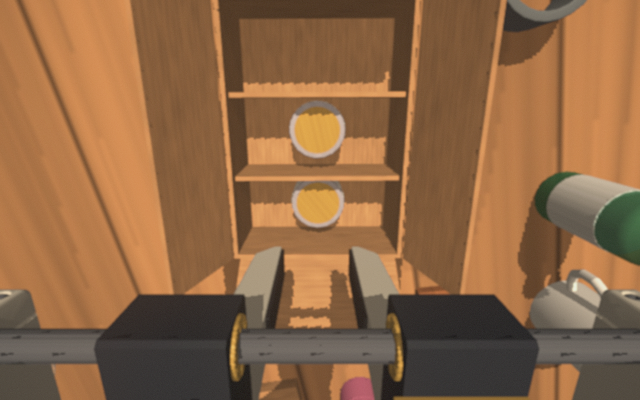

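Both tins lie flat, at (317,130) in the middle cell and (317,203) in the near cell, and all the flaps are still open. Now I fold short_right in from outside with shut fingers.

```bash
python3 -m creep '[[0,0,0,-4.6,0,0,0],[0,0,0,-4.6,0,0,0],[0,0,0,-4.6,0,0,0],[0,0,0,0,0,5,0],[0,0,0,0,0,4.4,0],[0,0,0,0,0,0,0],[0,0,0,0,0,0,0]]'
cat >> h.py <<'E'
def cart(yaw=-11.3,c=(514,198.5)):
    s=get_state();a=np.radians(yaw);X=np.array([np.cos(a),np.sin(a)]);Y=np.array([-np.sin(a),np.cos(a)]);d=s["tcp_pos"][:2]-c
    print("carton",round(d@X,1),round(d@Y,1),s["tcp_pos"][2].round(1),"F",s["contact_force"].round(1),"t",s["time"])
E
python3 -c "
from h import *
cart()"
```

```text
time: 31.45
tcp_pos: [477.8, 11.7, 116.8]
ee_rot: [0.001, 0.773, 0.634, 0.001]
contact_force: [0.6, -0.9, 0.8]
grip_width: 0.7
gripper_force: 0.0
carton 1.1 -190.3 116.8 F [ 0.6 -0.9  0.8] t 31.45
```

```bash
python3 -m creep '[[0,0,0,2.5,0,0,0],[0,0,0,2.5,0,0,0],[0,0,0,2,0,0,0],[0,0,0,2,0,0,0],[0,0,0,2,0,0,0],[0,0,0,0.5,0,1,0],[0,0,0,0,0,0,0]]'|grep -E "tcp|cont"
python3 -m creep '[[0,0,0,0.5,0,0.9,0],[0,0,0,0,0,0.7,0],[0,0,0,0,0,0,0]]'|grep -E "tcp|cont"
python3 - <<'E'
from h import *
cart()
for n in ("side","scene"):save(shot(n),n+"6")
i=cv2.imread("pics/side6.png");j=cv2.imread("pics/scene6.png")
f=lambda x,k:cv2.resize(x,None,fx=k,fy=k,interpolation=cv2.INTER_CUBIC)
cv2.imwrite("pics/c6.png",np.hstack([f(i[80:220,215:345],3),f(j[150:290,330:460],3)]))
E
```

```text
tcp_pos: [498.6, 124.5, 105.1]
contact_force: [0.4, -0.3, -0.5]
tcp_pos: [499.6, 128.4, 89.1]
contact_force: [0.0, 0.2, 0.3]
carton -0.4 -71.5 89.1 F [0.  0.2 0.3] t 32.7
```

View pics/c6.png

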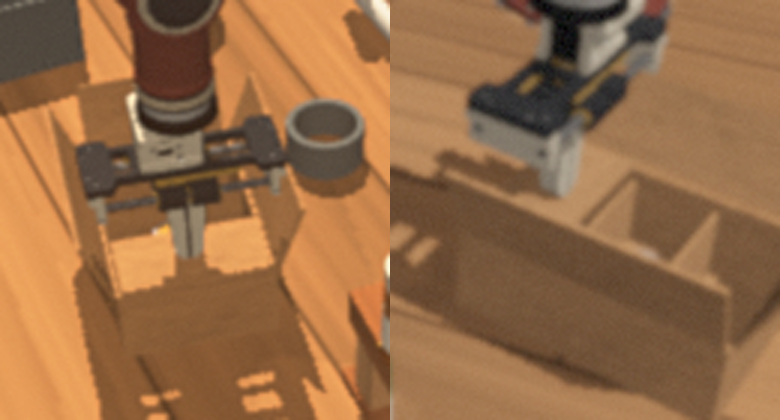

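short_right is folded in under the fingers, at about (195,245) in the left crop. I press it home gently.

```bash
for k in 1; do python3 -m creep '[[0,0,0,0,0,0.3,0],[0,0,0,0,0,0,0]]'|grep -E "tcp|cont"; done
python3 -m creep '[[0,0,0,0,0,0.2,0],[0,0,0,0,0,0,0]]'|grep -E "tcp|cont"
python3 -m creep '[[0,0,0,0,0,0.1,0],[0,0,0,0,0,0,0]]'|grep -E "tcp|cont"
```

```text
tcp_pos: [500.2, 128.7, 86.9]
contact_force: [0.4, -0.5, 0.5]
tcp_pos: [500.1, 128.8, 84.8]
contact_force: [0.1, -0.6, -0.1]
tcp_pos: [500.1, 128.9, 84.3]
contact_force: [-1.9, -0.2, 4.4]
```

```bash
python3 -m creep '[[0,0,0,0,0,-5,0],[0,0,0,0,0,-6,0],[0,0,0,5.2,0,-1,0],[0,0,0,5.2,0,0,0],[0,0,0,5.2,0,0,0],[0,0,0,5.2,0,0,0],[0,0,0,5.2,0,0,0],[0,0,0,0,0,0,0]]'
python3 -c "
from h import *
cart();need(551.2,384.9,115,-11.3)"
```

```text
time: 34.55
tcp_pos: [549.3, 389.7, 201.9]
ee_rot: [-0.001, 0.771, 0.637, -0.0]
contact_force: [-0.5, 0.1, -0.9]
grip_width: 0.4
gripper_force: 0.0
carton -2.8 194.4 201.9 F [-0.5  0.1 -0.9] t 34.55
{'t': 34.55, 'tcp': [549.3, 389.7, 201.9], 'yaw': np.float64(-10.9), 'F': [-0.5, 0.1, -0.9], 'w': 0.4, 'q': [-0.88, 0.7, 0.44, 1.38, -0.31, 1.13, -0.59], 'wz': np.float64(0.4), 'shift_after_turn': [-0.43, 0.28, 8.69], 'shift_now': [-0.45, 0.3, 8.69], 'down_in_tool': [-0.002, 0.003, 1.0]}
```

```bash
python3 -m creep '[[0,0,0,0,0.2,5,0],[0,0,0,0,0,3.7,0],[0,0,0,0,0,0,0],[0,0,0,-2.5,0,0,0],[0,0,0,-2.5,0,0,0],[0,0,0,-2.2,0,0,0],[0,0,0,-2,0,0,0],[0,0,0,-2,0,0,0]]'|grep -E "tcp|cont"
python3 -m creep '[[0,0,0,-0.7,0,1,0],[0,0,0,-0.3,0,1,0],[0,0,0,0,0,0.6,0],[0,0,0,0,0,0,0]]'|grep -E "tcp|cont"
python3 -m creep '[[0,0,0,0,0,0.2,0],[0,0,0,0,0,0,0]]'|grep -E "tcp|cont"
python3 -c "
from h import *
cart()"
```

```text
tcp_pos: [532.8, 273.7, 119.7]
contact_force: [-0.2, 0.5, 0.2]
tcp_pos: [528.7, 264.4, 89.9]
contact_force: [-0.4, -0.1, 0.6]
tcp_pos: [529.2, 264.2, 88.8]
contact_force: [-0.3, 0.0, -0.2]
carton 2.0 67.4 88.8 F [-0.3  0.  -0.2] t 36.3
```

```bash
python3 -m creep '[[0,0,0,0,0,0.3,0],[0,0,0,0,0,0,0]]'|grep -E "tcp|cont"
python3 -m creep '[[0,0,0,0,0,0.15,0],[0,0,0,0,0,0,0]]'|grep -E "tcp|cont"
python3 -m creep '[[0,0,0,0,0,0.1,0],[0,0,0,0,0,0,0]]'|grep -E "tcp|cont"
python3 -c "
from h import *
cart()"
```

```text
tcp_pos: [529.2, 263.8, 85.8]
contact_force: [-0.2, -0.3, -0.3]
tcp_pos: [529.3, 263.7, 84.4]
contact_force: [-0.3, 0.0, -0.1]
tcp_pos: [529.3, 263.7, 84.3]
contact_force: [-1.7, -0.9, 5.5]
carton 2.2 66.9 84.3 F [-1.7 -0.9  5.5] t 37.05
```

```bash
python3 -m creep '[[0,0,0,0,0,-5,0],[0,0,0,0,0,-6,0],[0,0,0,0,0,-5,0],[0,0,0,0,0,0,0]]'|grep -E "tcp|cont"
python3 - <<'E'
from h import *
a=np.radians(-11.3);X=np.array([np.cos(a),np.sin(a)]);Y=np.array([-X[1],X[0]])
c=shot("side");d=shot("scene")
for n,cam,u,v,z in[("tape",c,323,121,48),("tape",d,428,318,48),("saucecap",c,369.5,124,188),("saucecap",d,314.5,243,188)]:
    p=onz(cam,u,v,z)[:2];print(n,p.round(),"carton",[(p-[514,198.5])@X,(p-[514,198.5])@Y])
need(514+165*X[0]+40*Y[0],198.5+165*X[1]+40*Y[1],225,-11.3)
E
```

```text
tcp_pos: [531.9, 264.3, 248.0]
contact_force: [0.4, 0.1, -0.1]
tape [731. 292.] carton [np.float64(194.21629921977524), np.float64(134.4070988293673)]
tape [730. 294.] carton [np.float64(192.84447037596087), np.float64(135.70369478644074)]
saucecap [768.  64.] carton [np.float64(274.89866624528173), np.float64(-81.97630010370165)]
saucecap [770.  71.] carton [np.float64(276.50501071796253), np.float64(-75.23523922299637)]
{'t': 37.65, 'tcp': [528.9, 263.7, 243.2], 'yaw': np.float64(-11.3), 'F': [0.4, -0.3, -0.4], 'w': 0.5, 'q': [-0.79, 0.53, 0.47, 1.58, -0.26, 1.1, -0.45], 'wz': np.float64(-0.0), 'shift_after_turn': [-2.69, 16.32, 1.82], 'shift_now': [-2.68, 16.32, 1.81], 'down_in_tool': [-0.0, 0.0, 1.0]}
```

```bash
python3 -m creep '[[0,0,0,-1.1,5.4,0,0],[0,0,0,-1.1,5.4,0,0],[0,0,0,-1.1,5.5,0,0],[0,0,0,0,0,0,0],[0,0,0,0,0,5,0],[0,0,0,0,0,5,0],[0,0,0,0,0,2.5,0],[0,0,0,0,0,0,0]]'
python3 -c "
from h import *
cart()"
```

```text
time: 38.65
tcp_pos: [678.9, 200.2, 114.2]
ee_rot: [-0.002, 0.773, 0.634, -0.004]
contact_force: [-0.1, -0.1, 1.2]
grip_width: 0.7
gripper_force: 0.0
carton 161.3 34.0 114.2 F [-0.1 -0.1  1.2] t 38.65
```

```bash
python3 -m creep '[[0,0,0,0,-2.2,0,0],[0,0,0,0,-2.2,0,0],[0,0,0,0,-2.2,0,0],[0,0,0,0,-2.2,0,0],[0,0,0,0,-2.2,0,0],[0,0,0,0,-1,1,0],[0,0,0,0,0,0,0]]'|grep -E "tcp|cont"
python3 -m creep '[[0,0,0,0,-1,0.6,0],[0,0,0,0,0,0.6,0],[0,0,0,0,0,0,0],[0,0,0,0,0,0,0]]'|grep -E "tcp|cont"
python3 -c "
from h import *
cart()"
```

```text
tcp_pos: [563.9, 223.7, 108.1]
contact_force: [-0.0, -0.2, 0.1]
tcp_pos: [555.3, 224.7, 96.2]
contact_force: [-0.5, -1.4, -0.2]
carton 35.4 33.7 96.2 F [-0.5 -1.4 -0.2] t 40.025
```

```bash
python3 -m creep '[[0,0,0,0,0,0.4,0],[0,0,0,0,0,0,0]]'|grep -E "tcp|cont"
python3 -m creep '[[0,0,0,0,0,0.2,0],[0,0,0,0,0,0,0]]'|grep -E "tcp|cont"
python3 -m creep '[[0,0,0,0,0,0.1,0],[0,0,0,0,0,0,0]]'|grep -E "tcp|cont"
python3 -c "
from h import *
cart()"
```

```text
tcp_pos: [555.1, 224.8, 92.2]
contact_force: [-0.3, 0.0, 0.2]
tcp_pos: [555.1, 224.9, 90.3]
contact_force: [0.7, 0.4, 0.6]
tcp_pos: [555.1, 224.9, 89.4]
contact_force: [0.7, 0.0, 0.6]
carton 35.1 33.9 89.4 F [0.7 0.  0.6] t 40.775
```

```bash
python3 -m creep '[[0,0,0,0,0,0.1,0],[0,0,0,0,0,0.05,0],[0,0,0,0,0,0,0]]'|grep -E "tcp|cont"
python3 -m creep '[[0,0,0,0,0,-5,0],[0,0,0,0,0,-6,0],[0,0,0,0,0,-3,0],[0,0,0,1,-5,0,0],[0,0,0,1,-5,0,0],[0,0,0,1,-5,0,0],[0,0,0,1,-5,0,0],[0,0,0,0,0,0,0]]'
python3 - <<'E'
from h import *
cart();need(368,309,118,-11.3)
for n in ("side","scene"):save(shot(n),n+"7")
i=cv2.imread("pics/side7.png");j=cv2.imread("pics/scene7.png")
f=lambda x,k:cv2.resize(x,None,fx=k,fy=k,interpolation=cv2.INTER_CUBIC)
cv2.imwrite("pics/c7.png",np.hstack([f(i[80:220,215:345],3),f(j[150:290,350:480],3)]))
E
```

```text
tcp_pos: [555.1, 224.9, 89.3]
contact_force: [-3.3, 0.0, 7.0]
time: 42.15
tcp_pos: [362.8, 305.7, 227.6]
ee_rot: [-0.001, 0.771, 0.637, -0.001]
contact_force: [0.8, -0.6, 0.0]
grip_width: 0.3
gripper_force: 0.0
carton -169.3 75.5 227.6 F [ 0.8 -0.6  0. ] t 42.15
{'t': 42.15, 'tcp': [362.8, 305.7, 227.6], 'yaw': np.float64(-10.9), 'F': [0.8, -0.6, 0.0], 'w': 0.3, 'q': [-1.11, 0.36, 0.5, 1.91, -0.22, 0.92, -0.69], 'wz': np.float64(0.4), 'shift_after_turn': [0.42, 0.45, 10.96], 'shift_now': [0.42, 0.49, 10.96], 'down_in_tool': [-0.0, 0.003, 1.0]}
```

View pics/c7.png

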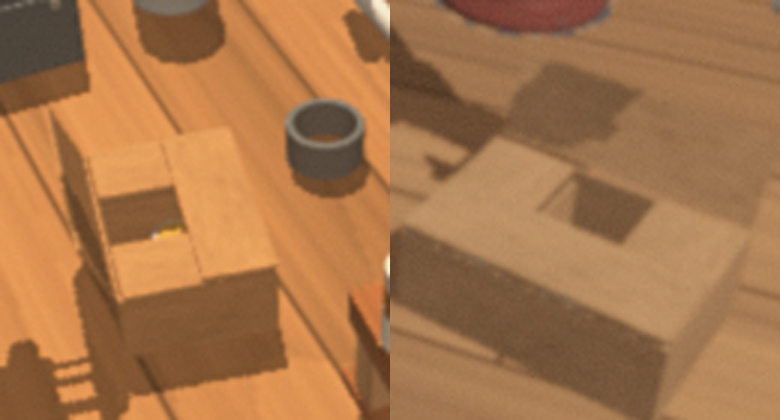

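Both short flaps and long_far lie flat. Only long_near is still up, at (75,190) in the left crop.

```bash
python3 -m creep '[[0,0,0,0,0,5,0],[0,0,0,0,0,5,0],[0,0,0,0,0,1,0],[0,0,0,0,0,0,0],[0,0,0,0,0,0,0]]'|grep -E "tcp|cont"
python3 -m creep '[[0,0,0,0,2.2,0,0],[0,0,0,0,2.2,0,0],[0,0,0,0,2.2,0,0],[0,0,0,0,2.2,0,0],[0,0,0,0,2.2,0,0],[0,0,0,0,1,1,0],[0,0,0,0,0.7,0.6,0],[0,0,0,0,0,0,0]]'|grep -E "tcp|cont"
python3 -c "
from h import *
cart()"
```

```text
tcp_pos: [368.6, 304.0, 119.6]
contact_force: [-0.0, -0.3, -0.9]
tcp_pos: [491.2, 278.3, 101.5]
contact_force: [-1.6, 0.1, 0.7]
carton -38.0 73.8 101.5 F [-1.6  0.1  0.7] t 43.875
```

```bash
python3 -m creep '[[0,0,0,0,0,0.5,0],[0,0,0,0,0,0.4,0],[0,0,0,0,0,0,0]]'|grep -E "tcp|cont"
python3 -m creep '[[0,0,0,0,0,0.15,0],[0,0,0,0,0,0,0]]'|grep -E "tcp|cont"
python3 -m creep '[[0,0,0,0,0,0.1,0],[0,0,0,0,0,0,0]]'|grep -E "tcp|cont"
python3 -m creep '[[0,0,0,0,0,0.1,0],[0,0,0,0,0,0,0]]'|grep -E "tcp|cont"
```

```text
tcp_pos: [490.8, 278.5, 92.6]
contact_force: [-0.2, -0.0, -0.4]
tcp_pos: [491.1, 278.5, 91.3]
contact_force: [-0.6, -0.6, 0.9]
tcp_pos: [491.3, 278.5, 90.4]
contact_force: [-0.6, -0.6, -0.4]
tcp_pos: [491.5, 278.5, 89.4]
contact_force: [0.6, 0.3, 1.0]
```

```bash
python3 -m creep '[[0,0,0,0,0,0.1,0],[0,0,0,0,0,0.05,0],[0,0,0,0,0,0,0]]'|grep -E "tcp|cont"
python3 -m creep '[[0,0,0,0,0,-5,0],[0,0,0,0,0,-6,0],[0,0,0,0,0,-5,0],[0,0,0,0,0,0,0],[0,0,0,0,0,0,0]]'
python3 - <<'E'
from h import *
i=shot("side");save(i,"side8");i=cv2.imread("pics/side8.png")
cv2.imwrite("pics/c8.png",cv2.resize(i[80:280,215:425],None,fx=2.8,fy=2.8,interpolation=cv2.INTER_CUBIC))
E
```

```text
tcp_pos: [491.5, 278.5, 89.1]
contact_force: [-1.2, -1.7, 7.8]
time: 46.0
tcp_pos: [490.6, 278.4, 247.1]
ee_rot: [-0.0, 0.773, 0.634, -0.001]
contact_force: [-0.9, -0.5, -1.0]
grip_width: 0.4
gripper_force: 0.0
```

View pics/c8.png

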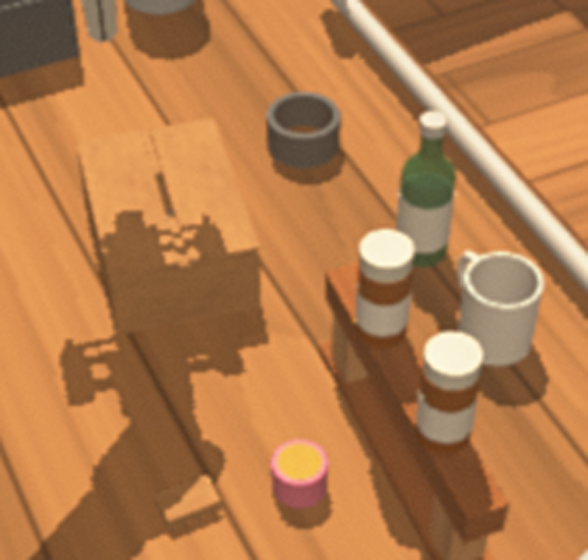

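The carton is shut with all four flaps flat (crop 165,200), and both jars stand upright on the ledge at (385,285) and (450,390). Handing in.

```bash
python3 -c "
from rig import *
print(finish_job())"
```

```text
the job is handed in; nothing more can be done
None
```

The job is handed in after about 46 s of robot time: the two jars present stand on the ledge, the two tins lie flat in the carton, and it is closed short flaps first; the judge returned no verdict.

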